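# Register a chair rail against the fence and the red stop

## Robot

A 7-joint arm with a two-finger parallel gripper is mounted at the origin on the work surface. World frame = base frame: x ahead of the robot, y to its left, z up, the work surface at z = 0. Lengths are in m, angles in rad, forces in N, time in s.
With the tool pointing down it reaches from about 0.35 to 0.9 m from the base axis. Payload 8.1 kg.
Tool frame: the origin (TCP) lies on the front face of the gripper's body, between the roots of the fingers; the fingertips stand 66 mm ahead of it and the grasp point (between the pads) lies 47 mm ahead of it (arm.finger_overhang is the distance from the TCP to the fingertips, in m); z points along the fingers, y is the line along which they close (so a half turn about z gives the same grasp; the last joint's range is limited). The gripper opens to 92 mm and grips with 3 to 60 N. Pads are 19 mm wide; open, the fingers measure 130 mm over their backs; the gripper's body (75 mm by 190 mm) begins 47 mm behind the grasp point.
Start: joints at [-1.388, 0.434, 0.025, 1.573, -0.012, 1.134, -0.075], TCP at [0.176, 0.6, 0.292] pointing down, gripper open.
Joint ranges: [-2.62, 2.62], [-0.44, 2.09], [-1.27, 1.32], [0.08, 2.57], [-1.32, 4.46], [0.12, 2], [-2.74, 2.74]. Speed limits (rad/s): [2.22, 2.22, 3.01, 3.01, 3.14, 3.14, 3.14].

## Interface

Orientations are given as a rotation vector (axis times angle).
In Python, from cell import readout, cams, workorder, spotter, arm gives the robot as it stands.
- The arm moves only by the shell command python3 -m creep 'ROWS' [FORCE]. ROWS is a JSON list of rows, 1 to 10 of them, each of 5 numbers: dx, dy, dz in shares of the most that a row can go, 1 being 50 mm, then a turn about the tool's z in units of 0.05 rad, then the opening from 0.0 (shut) to 1.0 (fully open); each row shifts and turns the commanded pose from where the row before left it, along the tool's axes as they then stand; what a row does not reach is not made up. A row lasts 1/10 s, in which the tool goes at most 0.05 m and 0.15 rad, less where a joint would pass 70% of its speed; a pose out of reach is approached as far as the arm can. The fingers move at their own pace and stop on an object; FORCE is the grip in N (left out, the last holds). Time passes only in rows, so rows that do not move let the fingers close. It prints the time, the measured TCP pose, the force, the opening and the grip force at its end. Input that does not fit is refused with a message, and nothing moves.
- readout.observe(): the state, without advancing time (a new reading comes with each control period).
- cams.get_image(name): name is "scene" or "top" or "wrist"; returns a dict with "image" (420x560x3 uint8, blue, green, red), "fx", "fy", "cx", "cy" (pixels), "distortion" ([k1, k2, p1, p2, k3] as OpenCV has them; the pictures are not rectified), "cam_to_world" (4x4, takes a point from camera to world coordinates); the wrist camera has in their place "mount" (4x4, takes a point from camera to tool coordinates, whose origin is the TCP and whose axes are the flange's). Camera axes: x right, y down, z forward; pixel columns grow to the right and rows downward; lengths in m; the calibration is good to about 2 mm. A picture is of the moment at which its call begins: read the wrist's pose just before it. There is no depth.
- workorder.sign_off(): hands the job in; it is judged then, once.
Trained networks look in a picture, given as the dict that the camera call returned (one of the last four; its "shot" number tells which), for a name from the list of things; names that differ only in an ending like _2 or _b are one class to them, and where a whole thing is asked for, a point or a joint stands for the part that bears it (a point fixed in the world has none). Each returns a list of dicts, best first, with "score" (0 to 1); they miss things now and then, are a little off and sometimes report something else, mostly with a low value. They report only what shows in the picture. A call takes as long as a camera call. They do not tell look-alikes from the thing itself.
- spotter.boxes_of(picture, name): "centre" ([x, y, z] in m, in the coordinates of the camera as it stood for that picture, good to about 4 mm: the middle of the surface that is visible of it).
The state is a dict: "clock": time; "joints": joint angles; "dq": joint speeds; "joint_efforts": joint torques, N m; "position": TCP position; "ee_rot": TCP orientation; "force": force on the tool from outside, world axes, zero at the start; "ft_torque": the same for the moment, N m; "width": opening from 0.0 (shut) to 1.0 (fully open); "gripper_force": force on a finger pad.
Only numpy, scipy, OpenCV 4.12 (cv2) and the standard library are available. Lean on these libraries where they do the work, as an engineer would, in place of code of your own. Each camera call takes 0.05 s, during which the arm holds its last target. There are 200 camera calls.

## Task

The loose chair rail has to lie in its corner of the bench jig before it is drilled. With the fingertips, gently push it flat along the bench until its long side is flush against the wooden fence, then push it along the fence until its end butts against the red stop, still flush. Never lift or tip the rail, leave everything else on the bench where it is, and finish with the robot clear of it all.

Things in the scene. Friction and masses are not known exactly. Their poses are not given: they have to be found in the camera images.
- rail: loose brown wooden chair rail, flat on the bench: 45 mm wide (its x), 22 mm thick, 230 mm long in all (its y), 0.11 to 0.22 kg. The last 20 mm at each end is a tenon, 28 mm wide, 4.5 to 17.5 mm above the bench; its tip is the rail's end. Origin: centre of the underside, 22.5 mm from each long side, 115 mm from each tip. Slides by friction, under 3 N
- fence: dark wooden fence fixed to the bench: 600 mm long (its y), 40 mm deep, 30 mm tall, a yellow clamp (60 mm tall, handle back to x = 160 mm) at y = +-270 mm. Origin: on the bench, mid-length of the face toward the robot; +x points away from the robot, into the fence. A flush rail has its origin at x = -22.5 mm here and its y axis parallel
- red_stop: red stop block fixed in front of the fence near its left or right end (varies): 60 mm (its x) by 40 mm (its y) by 35 mm tall, same yaw as the fence. Origin: centre of the underside, 255 mm along the fence from its middle, 32 mm in front of its face; a rail touching it has its origin 135 mm from it along the fence
- blue_stop: the same block in blue, fixed at the other end of the fence; not used for this job
- tub_orange: paint tub with an orange lid, 90 mm across, 75 mm tall; origin at the centre of its underside; loose bystander, to be left alone
- tub_purple: the same tub with a purple lid; loose bystander, to be left alone
- tape: roll of pale tape lying flat, 80 mm across, 25 mm tall; origin at the centre of its underside; loose bystander, to be left alone
- offcut: dark wood offcut 50 x 60 x 25 mm (x, y, z); origin at the centre of its underside; loose bystander, to be left alone
- green_lid: loose green tub lid lying flat, 92 mm across, 10 mm thick; origin at the centre of its underside; loose bystander, to be left alone
- brush: flat brush lying along its x axis, from x = -115 mm (handle end) to x = +93 mm (bristles), 42 mm wide, 18 mm tall; origin on the bench; loose bystander, to be left alone
- mallet: wooden mallet lying along its x axis, handle from x = -150 mm, head (110 mm wide, 56 mm tall) from x = +70 to +130 mm; origin on the bench; loose bystander, to be left alone
Mind the look-alikes: they are no part of the job. Leave any blue or green look-alike of the rail alone. Of the things that look like the red_stop, take the one that is nearest to the robot's base at the start.

How it is judged:
On the way, in this order (a step that is already met when the one before it is completed fails the run):
1. the rail's long side is flush against the fence (gap under 4 mm, within 0.025 rad) (x of rail in the frame of fence between -0.0265 and -0.015 m and angle between the y axis of rail and the y axis of fence, either way round below 0.025 rad and height (world z) of rail below 0.004 m and angle between rail's own z axis and vertical below 0.05 rad and y of rail in the frame of fence between -0.15 and 0.15 m), for 0.2 s.
2. then the rail's end is against the red stop (gap under 4 mm), still flush with the fence (all of step 1 and y of rail in the frame of red_stop between -0.139 and 0.139 m), for 0.2 s.
At the end, for the whole second after the job is handed in: The rail lies flat and still on the bench, its long side within 4 mm of the fence and parallel to it within 0.025 rad, and its end within 4 mm of the red stop (all of step 2 and linear speed of rail below 0.01 m/s); the robot touches nothing.
It fails at once if the rail is lifted more than 8 mm or tipped more than 0.15 rad (height (world z) of rail above 0.008 m or angle between rail's own z axis and vertical above 0.15 rad).
It fails at once if the rail is rammed or squeezed (over 45 N from the fingers) (contact force between the fingers and rail above 45 N).
It fails at once if a bystander is shifted by more than 15 mm (distance of any of tub_orange, tub_purple, tape, offcut, green_lid, brush, mallet from where it was at the start of the episode above 0.015 m).
It also fails if it takes over 48 s, if anything falls off the work surface, if the arm or the gripper's body presses on something with over 40 N, if the wrist force passes 120 N, or if a joint passes its speed limit or range.

## Working session

There is one attempt and no reset: what is moved stays moved. The work goes in short steps, Python scripts to look and compute and a shell command to move; the robot and the scene stay as the last step left them, time stands still between calls to the robot, and variables do not carry over. Pictures are saved under pics/ and viewed, at most 11 in all, crops included, and the job is handed in when it is done.

```bash
mkdir -p pics; ls; cat > h.py <<'E'
import numpy as np,cv2
from cell import readout,cams,spotter
from scipy.spatial.transform import Rotation as R
def ray(p,uv,z,T=None):
    T=p["cam_to_world"] if T is None else T; T=np.array(T)
    K=np.array([[p["fx"],0,p["cx"]],[0,p["fy"],p["cy"]],[0,0,1]])
    n=cv2.undistortPoints(np.array(uv,float).reshape(-1,1,2),K,np.array(p["distortion"])).reshape(-1,2)
    d=np.c_[n,np.ones(len(n))]@T[:3,:3].T
    return T[:3,3]+d*((z-T[2,3])/d[:,2])[:,None]
def world(p,c,T=None):
    T=np.array(p["cam_to_world"] if T is None else T); return T[:3,:3]@np.array(c)+T[:3,3]
def proj(p,X):
    T=np.linalg.inv(np.array(p["cam_to_world"]))
    K=np.array([[p["fx"],0,p["cx"]],[0,p["fy"],p["cy"]],[0,0,1]])
    return cv2.projectPoints(np.array(X,float).reshape(-1,1,3),cv2.Rodrigues(T[:3,:3])[0],T[:3,3],K,np.array(p["distortion"]))[0].reshape(-1,2)
E
python3 - <<'E'
from h import *
np.set_printoptions(precision=3,suppress=True)
s=readout.observe();print(s["clock"],s["position"],s["ee_rot"],s["width"])
print(R.from_rotvec(s["ee_rot"]).as_matrix())
for c in("scene","top"):
    p=cams.get_image(c);cv2.imwrite(f"pics/{c}0.png",p["image"])
    for n in"rail fence red_stop blue_stop tub_orange tub_purple tape offcut green_lid brush mallet".split():
        for b in spotter.boxes_of(p,n)[:3]:print(c,n,round(b["score"],2),world(p,b["centre"]),proj(p,world(p,b["centre"]))[0].round())
E
```

```text
pics
0.0 [0.176 0.599 0.291] [-0.448 -3.109  0.002] 1.0007700076104502
[[-0.959  0.282 -0.   ]
 [ 0.282  0.959 -0.002]
 [-0.    -0.002 -1.   ]]
scene rail 0.72 [ 0.503 -0.042  0.027] [268. 220.]
scene rail 0.62 [0.266 0.233 0.023] [368. 198.]
scene rail 0.59 [ 0.209 -0.313  0.023] [238. 146.]
scene fence 0.82 [ 0.663 -0.001  0.031] [258. 259.]
scene fence 0.72 [0.796 0.071 0.081] [259. 292.]
scene red_stop 0.76 [0.63  0.224 0.039] [329. 274.]
scene red_stop 0.64 [ 0.775 -0.143  0.075] [199. 262.]
scene red_stop 0.58 [0.801 0.304 0.032] [334. 333.]
scene blue_stop 0.53 [ 0.574 -0.278  0.038] [197. 210.]
scene tub_orange 0.94 [ 0.774 -0.14   0.077] [200. 262.]
scene tub_purple 0.64 [0.794 0.07  0.078] [259. 292.]
scene tub_purple 0.27 [ 0.563 -0.515  0.041] [141. 187.]
scene tape 0.79 [ 0.399 -0.264  0.025] [225. 181.]
scene offcut 0.55 [0.502 0.241 0.021] [347. 249.]
scene offcut 0.2 [0.628 0.221 0.037] [328. 274.]
scene brush 0.78 [0.399 0.48  0.017] [428. 251.]
scene mallet 0.66 [ 0.566 -0.519  0.041] [140. 187.]
scene mallet 0.55 [0.57  0.466 0.006] [409. 293.]
top rail 0.96 [ 0.196 -0.304  0.02 ] [377. 326.]
top rail 0.68 [ 0.497 -0.046  0.022] [286. 221.]
top rail 0.59 [0.244 0.233 0.02 ] [188. 309.]
top fence 0.79 [ 0.653 -0.043  0.029] [285. 169.]
top red_stop 0.84 [0.787 0.301 0.032] [171. 125.]
top red_stop 0.78 [0.622 0.221 0.035] [196. 178.]
top blue_stop 0.54 [ 0.567 -0.285  0.033] [366. 197.]
top blue_stop 0.21 [ 0.652 -0.042  0.031] [284. 169.]
top tub_orange 0.77 [ 0.752 -0.146  0.074] [320. 132.]
top tub_purple 0.93 [0.778 0.072 0.073] [246. 124.]
top tape 0.73 [ 0.39  -0.263  0.022] [360. 257.]
top offcut 0.83 [0.488 0.239 0.026] [189. 223.]
top green_lid 0.69 [0.56  0.465 0.007] [115. 200.]
top brush 0.74 [0.383 0.482 0.017] [104. 260.]
top mallet 0.73 [ 0.541 -0.521  0.034] [446. 206.]
top mallet 0.19 [ 0.389 -0.265  0.02 ] [361. 257.]
```

```bash
python3 -c "
import cv2
a=cv2.imread('pics/top0.png');b=cv2.resize(a[100:350,70:470],(800,500),interpolation=2);cv2.imwrite('pics/top0c.png',b)"
```

```text
(no output)
```

View pics/top0c.png

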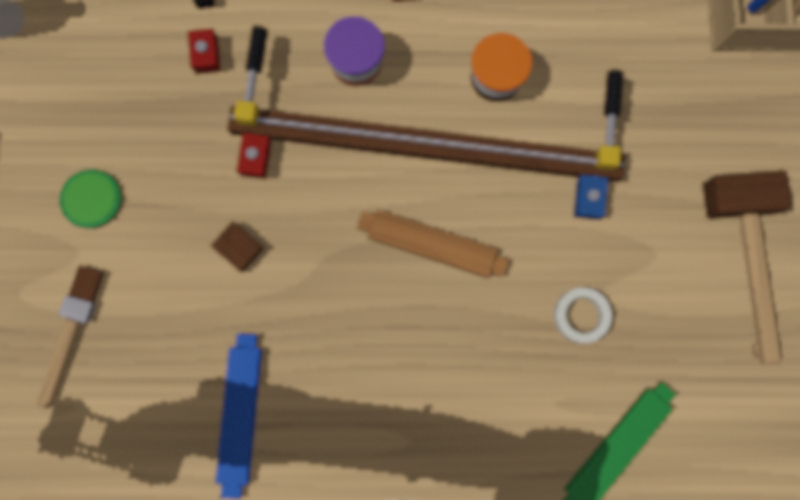

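View pics/scene0.png

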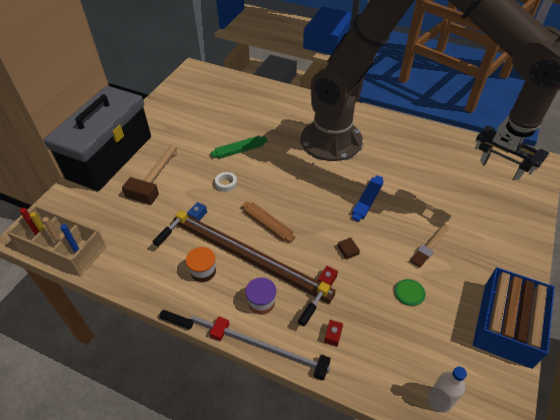

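The job's red stop is the one touching the fence at its left end, at crop px (253,152), world (0.62, 0.22). The rail lies between crop px (360,218) and (510,268). The other red block at (203,48) is a look-alike. Next I measure the rail, stops and fence face accurately.

```bash
python3 - <<'E'
from h import *
np.set_printoptions(precision=4,suppress=True)
for c,box,sb in(("top",(225,195,345,245),[(182,160,212,195),(350,180,382,212)]),("scene",(235,195,300,245),[(315,262,342,288),(183,200,210,222)])):
    p=cams.get_image(c);hsv=cv2.cvtColor(p["image"],cv2.COLOR_BGR2HSV).astype(int)
    x0,y0,x1,y1=box;h=hsv[y0:y1,x0:x1]
    bg=np.median(h.reshape(-1,3),0);print(c,bg, hsv[221,286] if c=="top" else hsv[220,268])
    m=((h[...,1]>bg[1]+35)).astype(np.uint8)
    n,l,st,ce=cv2.connectedComponentsWithStats(m);k=1+np.argmax(st[1:,4])
    ys,xs=np.nonzero(l==k);w=ray(p,np.c_[xs+x0,ys+y0],0.020)[:,:2]
    r=cv2.minAreaRect((w*1000).astype(np.float32));print("rail",len(xs),r,w.mean(0))
    for (a,b,cc,d),hh in zip(sb,("red","blue")):
        q=hsv[b:d,a:cc]; m=(q[...,1]>150)&((q[...,0]<6)|(q[...,0]>172) if hh=="red" else (q[...,0]>100)&(q[...,0]<130))
        ys,xs=np.nonzero(m);w=ray(p,np.c_[xs+a,ys+b],0.035)[:,:2]
        print(hh,len(xs),cv2.minAreaRect((w*1000).astype(np.float32)),w.mean(0))
E
```

```text
top [ 18.  92. 163.] [ 15 145 148]
rail 1039 ((495.3592834472656, -47.33013916015625), (225.8302459716797, 43.66495132446289), 71.48432922363281) [ 0.4951 -0.0475]
red 230 ((626.672119140625, 218.5683135986328), (40.62596893310547, 63.60497283935547), 84.61656188964844) [0.6257 0.2177]
blue 174 ((563.9527587890625, -280.8003234863281), (36.47819900512695, 56.723079681396484), 82.05721282958984) [ 0.5632 -0.2796]
scene [ 16. 106. 156.] [ 13 154 136]
rail 743 ((503.8495788574219, -44.93798065185547), (230.97511291503906, 51.8502311706543), 71.66547393798828) [ 0.5049 -0.0424]
red 194 ((633.0335083007812, 222.60707092285156), (44.71339797973633, 59.37327194213867), 82.81737518310547) [0.6323 0.2224]
blue 169 ((572.6340942382812, -274.623046875), (51.98759841918945, 57.61684036254883), 82.05584716796875) [ 0.575  -0.2746]
```

The rows are not in the units I measure in: shifts go in shares of 50 mm and turns go in units of 0.05 rad. I convert before sending: 0.05 m is 1, -0.09 rad is -1.8.

```bash
python3 -m creep '[[0, 0, 1, -1.8, 1], [0, 0, 0, -1.8, 1]]'
```

```text
clock: 1.5
position: [0.1755, 0.597, 0.2369]
ee_rot: [-0.16, -3.136, 0.012]
force: [0.7, 0.2, 0.1]
width: 0.999
gripper_force: 0.0
```

```bash
python3 -m creep '[[-0.8, -0.6, 0, -0.2, 1], [-0.8, -0.6, 0, 0, 1], [-0.8, -0.6, 0, 0, 1], [-0.8, -0.6, 0, 0, 1], [-0.6, -0.8, 0, 0, 1], [-0.6, -0.8, 0, 0, 1], [-0.6, -0.8, 0, 0, 1], [-0.4, -0.9, 0, 0, 1], [-0.2, -0.9, 0, 0, 1], [-0.2, -0.9, 0, 0, 1]]' && python3 -m creep '[[0, -0.96, 0, 0, 1], [0, -0.96, 0, 0, 1], [0, -0.96, 0, 0, 1], [0, -0.96, 0, 0, 1], [0, -0.9, 0, 0, 1], [0, 0, 0, 0, 1]]'
python3 - <<'E'
from h import *
np.set_printoptions(precision=4,suppress=True)
s=readout.observe();p=cams.get_image("wrist");cv2.imwrite("pics/w1.png",p["image"])
T=np.eye(4);T[:3,:3]=R.from_rotvec(s["ee_rot"]).as_matrix();T[:3,3]=s["position"]
C=T@np.array(p["mount"]);print(s["clock"],s["position"],C)
np.save("C1.npy",C)
for n in("rail","fence","red_stop","blue_stop"):
    for b in spotter.boxes_of(p,n)[:3]:print(n,b["score"],world(p,b["centre"],C))
p=cams.get_image("top");cv2.imwrite("pics/t1.png",p["image"])
E
```

```text
clock: 2.5
position: [0.429, 0.1962, 0.2424]
ee_rot: [0.152, 3.137, 0.0]
force: [0.9, -0.4, -0.9]
width: 0.998
gripper_force: 0.0
clock: 3.1
position: [0.405, -0.0432, 0.2426]
ee_rot: [0.163, 3.137, -0.002]
force: [0.3, 0.6, 0.4]
width: 1.0
gripper_force: 0.0
3.1 [ 0.405  -0.0432  0.2426] [[ 0.1043  0.9582  0.2664  0.3342]
 [ 0.9945 -0.1004 -0.0282 -0.0362]
 [-0.0003  0.2679 -0.9635  0.3352]
 [ 0.      0.      0.      1.    ]]
rail 0.93 [ 0.4796 -0.078   0.0267]
rail 0.65 [0.3104 0.2116 0.0205]
rail 0.43 [0.473  0.2247 0.0238]
fence 0.4 [0.6808 0.0866 0.0307]
```

View pics/w1.png

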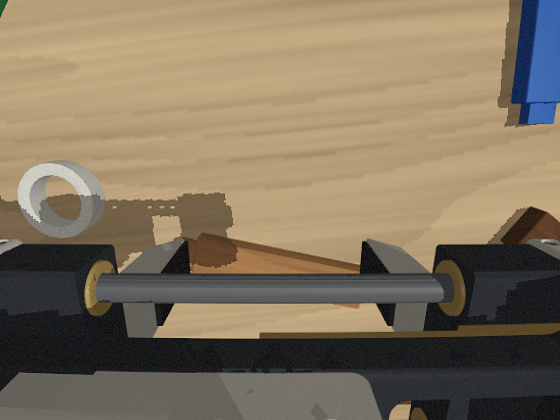

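The wrist picture shows the rail between the fingers ahead, around (180–360, 240–300). The gripper hides the fence, so I'm fitting the fence edge in the top picture and descending behind the rail.

```bash
python3 - <<'E'
from h import *
np.set_printoptions(precision=4,suppress=True)
p=cams.get_image("top");im=cv2.imread("pics/top0.png");g=cv2.GaussianBlur(im,(3,3),0)[...,2].astype(float)
for q,name in((1,"near edge(bottom)"),(-1,"far top edge")):
    pts=[]
    for u in range(215,352,3):
        # fence centre line guess: crop (250,118)->(610,163)
        v0=(118+(2*(u-70)-250)*45/360)/2+100
        vs=np.arange(v0-1,v0+14,.25) if q>0 else np.arange(v0+2,v0-12,-.25)
        a=cv2.remap(g.astype(np.float32),np.full((1,len(vs)),u,np.float32),vs.astype(np.float32)[None],1)[0]
        d=np.diff(a);k=np.argmax(d if q>0 else d);pts.append((u,vs[k]))
    w=ray(p,pts,0.0 if q>0 else .03)[:,:2]
    for _ in range(4):
        c=np.polyfit(w[:,1],w[:,0],1);r=w[:,0]-np.polyval(c,w[:,1]);w=w[abs(r)<max(.002,1.5*r.std())]
    print(name,c,len(w),r.std())
E
python3 -m creep '[[0, 0.18, 0.8, -0.2, 1], [0, 0, 0.84, 0, 1], [0, 0, 0.84, 0, 1], [0, 0, 0.84, 0, 1], [0, 0, 0, 0, 1]]'
python3 - <<'E'
from h import *
p=cams.get_image("scene");cv2.imwrite("pics/s2.png",cv2.resize(p["image"][130:350,150:430],None,fx=2.5,fy=2.5))
E
```

```text
near edge(bottom) [0.1226 0.6354] 46 0.0009837740953273272
far top edge [0.1223 0.6699] 46 0.0009841923010086443
clock: 3.95
position: [0.4041, -0.028, 0.0723]
ee_rot: [-0.132, -3.13, 0.002]
force: [-1.2, -1.3, 1.9]
width: 0.999
gripper_force: 0.0
```

View pics/s2.png

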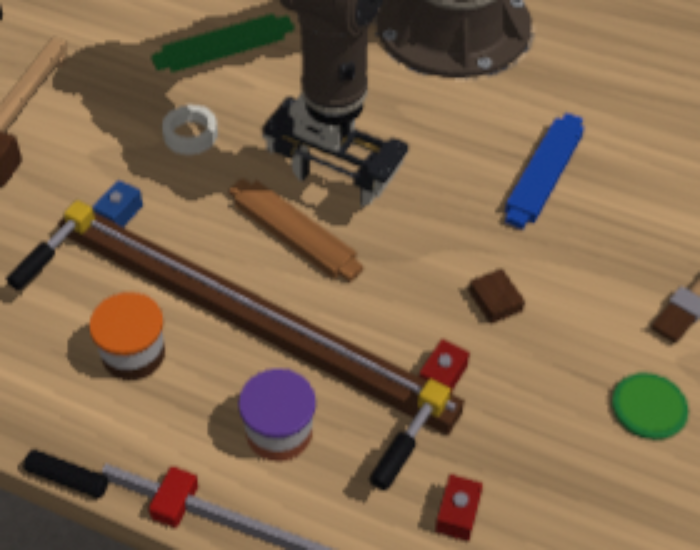

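The picture shows the fingers straddling nothing, standing behind the rail (crop px (300–380, 180)) and clear of the tape and offcut. The fence tilts 0.122 rad, so I turn +0.038 and push towards it.

To row units: -0.02 m is -0.4, -0.01 m is -0.2, 0.038 rad is 0.76.

```bash
python3 -m creep '[[0, -0.08, -0.06, 0.76, 1], [-0.4, 0, 0, 0, 1], [-0.2, 0, 0, 0, 1], [-0.2, 0, 0, 0, 1], [-0.2, 0, 0, 0, 1], [-0.2, 0, 0, 0, 1], [-0.2, 0, 0, 0, 1], [-0.2, 0, 0, 0, 1], [-0.2, 0, 0, 0, 1], [-0.2, 0, 0, 0, 1]]' && python3 -m creep '[[-0.2, 0, 0, 0, 1], [-0.2, 0, 0, 0, 1], [-0.2, 0, 0, 0, 1], [-0.1, 0, 0, 0, 1], [0, 0, 0, 0, 1]]'
python3 - <<'E'
from h import *
s=readout.observe();P=s["position"];print(.9926*P[0]-.122*P[1],s["force"])
p=cams.get_image("scene");cv2.imwrite("pics/s3.png",cv2.resize(p["image"][180:310,170:370],None,fx=4,fy=4))
p=cams.get_image("top");cv2.imwrite("pics/t3.png",cv2.resize(p["image"][140:240,180:380],None,fx=4,fy=4))
E
```

```text
clock: 5.0
position: [0.5064, -0.0451, 0.0791]
ee_rot: [-0.194, -3.135, -0.0]
force: [-1.4, -0.6, 0.5]
width: 1.001
gripper_force: 0.6
clock: 5.5
position: [0.5414, -0.0495, 0.0793]
ee_rot: [0.194, 3.135, -0.0]
force: [0.0, -0.7, -0.2]
width: 1.0
gripper_force: 0.0
0.5434213254225578 [ 0.03643378 -0.65555396 -0.17292922]
```

View pics/s3.png

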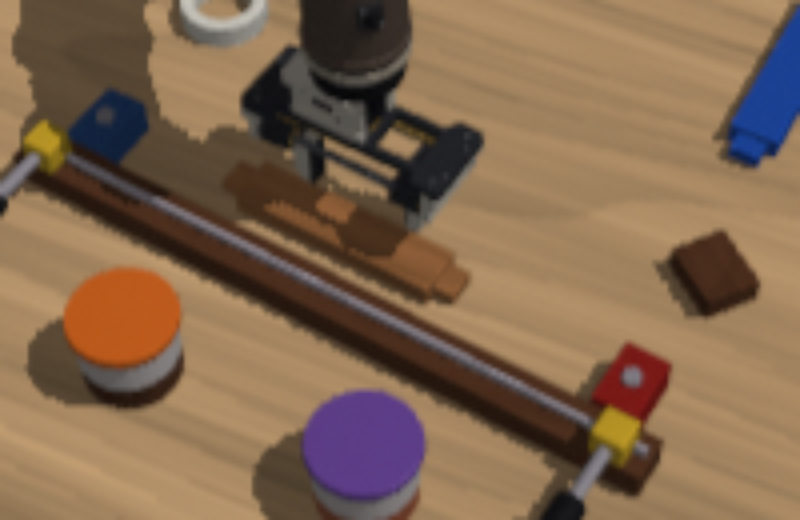

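The rail is pressed evenly by both fingers and nearly parallel to the fence, with a gap of roughly 25 mm. I'm closing it gently.

To row units: -0.003 m is -0.06, -0.006 m is -0.12.

```bash
python3 -m creep '[[-0.12, 0, 0.04, 0, 1], [-0.12, 0, 0.04, 0, 1], [-0.08, 0, 0, 0, 1], [-0.06, 0, 0, 0, 1], [0, 0, 0, 0, 1]]'; python3 -m creep '[[-0.04, 0, 0, 0, 1], [-0.04, 0, 0, 0, 1]]';python3 -m creep '[[-0.04, 0, 0, 0, 1], [0, 0, 0, 0, 1]]'
```

```text
clock: 6.1
position: [0.56, -0.0518, 0.0752]
ee_rot: [0.195, 3.135, -0.0]
force: [-0.4, -0.5, 0.5]
width: 1.004
gripper_force: 0.0
clock: 6.3
position: [0.5632, -0.0522, 0.0752]
ee_rot: [-0.195, -3.135, -0.0]
force: [-0.9, -0.3, 0.0]
width: 0.999
gripper_force: 0.3
clock: 6.5
position: [0.5657, -0.0525, 0.0753]
ee_rot: [0.194, 3.135, 0.0]
force: [0.6, 0.2, -1.0]
width: 1.001
gripper_force: 0.0
```

```bash
for i in 1 ; do python3 -m creep '[[-0.04, 0, 0, 0, 1], [0, 0, 0, 0, 1]]'; done | grep -E 'pos|force:'; python3 -m creep '[[-0.04, 0, 0, 0, 1], [0, 0, 0, 0, 1]]'| grep -E 'pos|force:'; python3 -m creep '[[-0.03, 0, 0, 0, 1], [0, 0, 0, 0, 1]]'| grep -E 'pos|force:'
```

```text
position: [0.5675, -0.0527, 0.0753]
force: [0.2, 0.2, -0.5]
gripper_force: 0.0
position: [0.5695, -0.053, 0.0753]
force: [0.1, -0.5, -0.3]
gripper_force: 0.0
position: [0.5705, -0.0532, 0.0751]
force: [-2.8, 0.5, 1.8]
gripper_force: 1.1
```

To row units: -0.0015 m is -0.03.

```bash
python3 -m creep '[[-0.03, 0, 0, 0, 1], [0, 0, 0, 0, 1]]'| grep -E 'pos|force:'; python3 -m creep '[[-0.03, 0, 0, 0, 1], [0, 0, 0, 0, 1]]'| grep -E 'pos|force:'
```

```text
position: [0.5706, -0.0532, 0.0749]
force: [-7.1, 0.5, 4.4]
gripper_force: 3.3
position: [0.5708, -0.0532, 0.0747]
force: [-10.5, 0.2, 7.0]
gripper_force: 5.4
```

Position has stopped advancing while the force climbs to 10 N, so the rail is against the fence. I hold briefly, back off and look.

```bash
python3 -m creep '[[0, 0, 0, 0, 1], [0, 0, 0, 0, 1], [0.2, 0, 0, 0, 1], [0.6, 0, 0, 0, 1], [0.8, 0, 0, 0, 1], [0.8, 0, 0, 0, 1], [0, 0, 0, 0, 1]]'
python3 - <<'E'
from h import *
a=cams.get_image("scene");cv2.imwrite("pics/s4.png",a["image"]);a=a["image"]
b=cams.get_image("top");cv2.imwrite("pics/t4.png",b["image"]);b=b["image"]
o=np.vstack([cv2.resize(a[195:285,180:345],(550,300),interpolation=2),cv2.resize(b[145:227,190:340],(550,300),interpolation=2)])
cv2.imwrite("pics/m4.png",o)
E
```

```text
clock: 8.2
position: [0.4484, -0.0383, 0.0748]
ee_rot: [-0.194, -3.13, -0.0]
force: [0.6, -0.0, 0.4]
width: 0.998
gripper_force: 0.0
```

View pics/m4.png

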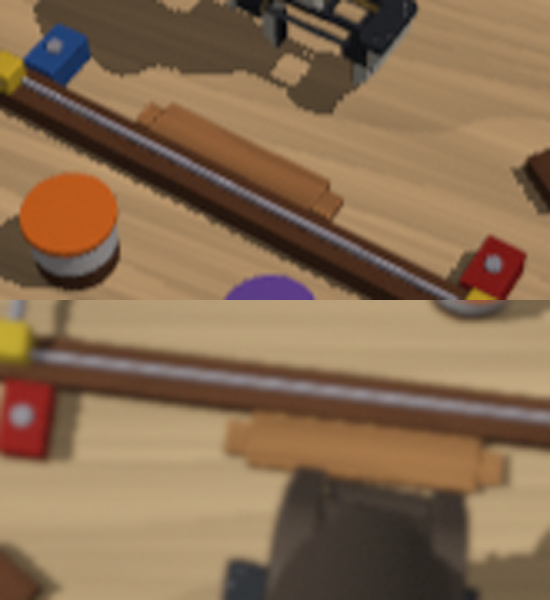

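The picture shows the rail flush against the fence. Its right tip is at panel px (507,468) in the top view, its left tip at (225,437), and the red stop's right edge is near (50,420).

```bash
python3 - <<'E'
from h import *
np.set_printoptions(precision=4,suppress=True)
u=np.array([.122,.9926]);n=np.array([.9926,-.122])
for c,pts in(("top",[(328.3,190.9),(251.4,182.4),(204.0,177)]),("scene",[(180+137*.3,195+118*.3),(180+342*.3,195+207*.3),(180+464*.3,195+262*.3)])):
    p=cams.get_image(c)
    for q,z in zip(pts,(.0175,.0175,.035)):
        w=ray(p,q,z)[0,:2];print(c,w,"u",w@u,"n",w@n)
s=readout.observe();P=s["position"][:2];print(s["clock"],P@u,P@n)
E
```

```text
top [ 0.5886 -0.1748] u -0.10169839923412011 n 0.6055320214731164
top [0.6142 0.057 ] u 0.13147005928855318 n 0.6026658379242575
top [0.6258 0.1967] u 0.2716358568977426 n 0.5972117348724268
scene [ 0.6027 -0.1696] u -0.0948080170778066 n 0.6189093726024645
scene [0.6165 0.0631] u 0.13782462417788283 n 0.604282638556836
scene [0.6373 0.1959] u 0.2721523902459206 n 0.6086787628726636
8.4 0.01722460329167977 0.4576525639200608
```

To row units: -0.04 m is -0.8, -0.041 m is -0.82.

```bash
python3 -m creep '[[0, 0, -0.8, 0, 0], [0, -0.82, 0, 0, 0], [0, -0.82, 0, 0, 0], [0, -0.82, 0, 0, 0], [0, -0.82, 0, 0, 0], [-0.74, 0, 0, 0, 0], [-0.74, 0, 0, 0, 0], [-0.74, 0, 0, 0, 0], [-0.72, 0, 0, 0, 0], [0, 0, 0, 0, 0]]'
python3 - <<'E'
from h import *
u=np.array([.122,.9926]);n=np.array([.9926,-.122])
s=readout.observe();P=s["position"][:2];print(s["clock"],P@u,P@n,s["position"][2],s["width"])
a=cams.get_image("scene")["image"];cv2.imwrite("pics/s5.png",cv2.resize(a[170:290,150:350],(800,480),interpolation=2))
E
```

```text
clock: 9.4
position: [0.5862, -0.2199, 0.1154]
ee_rot: [0.191, 3.13, -0.002]
force: [-0.3, -0.1, 0.5]
width: 0.18
gripper_force: 0.0
9.4 -0.14671240835657962 0.6086844017249623 0.11539514484008903 0.18039078668310474
```

View pics/s5.png

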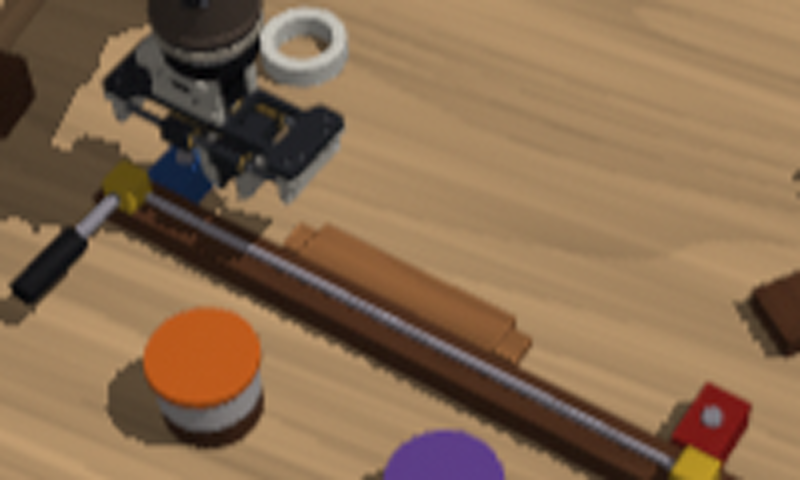

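The shut fingers stand above the gap between the blue stop and the rail's right tip (at (295,235)), with the rail still flush. I wait for them to shut fully, descend, and approach.

To row units: 0.003 m is 0.06, 0.02 m is 0.4.

```bash
python3 -m creep '[[0.06, 0, 0, 0, 0], [0, 0, 0, 0, 0], [0, 0, 0, 0, 0], [0, 0, 0.4, 0, 0], [0, 0, 0.4, 0, 0], [0, 0, 0, 0, 0]]'; python3 -m creep '[[0, 0.2, 0, 0, 0], [0, 0.2, 0, 0, 0], [0, 0.16, 0, 0, 0], [0, 0.16, 0, 0, 0], [0, 0.16, 0, 0, 0], [0, 0.16, 0, 0, 0], [0, 0.16, 0, 0, 0], [0, 0, 0, 0, 0]]'
```

```text
clock: 10.05
position: [0.5754, -0.2186, 0.0733]
ee_rot: [-0.194, -3.132, -0.002]
force: [0.0, 0.2, -0.4]
width: 0.005
gripper_force: 0.0
clock: 10.85
position: [0.5852, -0.1584, 0.0755]
ee_rot: [0.192, 3.135, 0.001]
force: [0.3, 0.3, 1.9]
width: 0.002
gripper_force: 0.6
```

```bash
python3 -m creep '[[-0.01, 0.16, 0, 0, 0], [-0.01, 0.16, 0, 0, 0], [-0.01, 0.16, 0, 0, 0], [-0.01, 0.16, 0, 0, 0], [-0.01, 0.16, 0, 0, 0], [-0.01, 0.16, 0, 0, 0], [-0.01, 0.16, 0, 0, 0], [-0.01, 0.16, 0, 0, 0], [0, 0.16, 0, 0, 0], [0, 0, 0, 0, 0]]'
python3 - <<'E'
from h import *
u=np.array([.122,.9926]);n=np.array([.9926,-.122])
s=readout.observe();P=s["position"][:2];print(s["clock"],P@u,P@n)
a=cams.get_image("scene")["image"];b=cams.get_image("top")["image"]
o=np.vstack([cv2.resize(a[205:295,200:365],(550,300),interpolation=2),cv2.resize(b[145:227,180:330],(550,300),interpolation=2)])
cv2.imwrite("pics/m6.png",o)
E
```

```text
clock: 11.85
position: [0.5952, -0.0894, 0.075]
ee_rot: [-0.195, -3.131, 0.002]
force: [-7.8, -5.7, 8.5]
width: 0.005
gripper_force: 5.3
11.85 -0.016148468407758437 0.6017000753241853
```

View pics/m6.png

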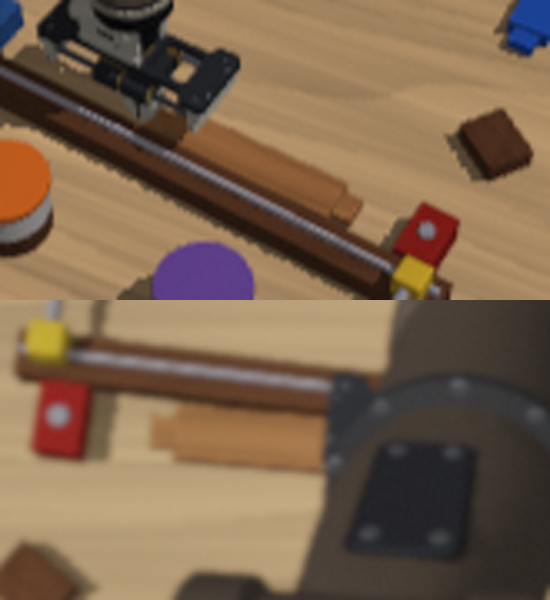

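The picture shows the rail still along the fence, its left tip at top-panel px (152,432), about 40–50 mm short of the red stop's edge at (90,420). I push on.

```bash
python3 -m creep '[[0.02, 0.14, 0, 0, 0], [0, 0.14, 0, 0, 0], [0, 0.14, 0, 0, 0], [0, 0.12, 0, 0, 0], [0, 0.08, 0, 0, 0], [0, 0, 0, 0, 0]]'; python3 -m creep '[[0, 0.06, 0, 0, 0], [0, 0, 0, 0, 0]]'|grep -E 'pos|force:'; python3 -m creep '[[0, 0.04, 0, 0, 0], [0, 0, 0, 0, 0]]'|grep -E 'pos|force:'
```

```text
clock: 12.55
position: [0.599, -0.0579, 0.075]
ee_rot: [-0.195, -3.133, 0.001]
force: [-4.6, -4.6, 7.5]
width: 0.005
gripper_force: 3.9
position: [0.5993, -0.0554, 0.075]
force: [-5.4, -5.5, 7.4]
gripper_force: 4.5
position: [0.5995, -0.0538, 0.075]
force: [-5.0, -5.4, 6.7]
gripper_force: 4.7
```

To row units: 0.002 m is 0.04.

```bash
python3 -m creep '[[0, 0.04, 0, 0, 0], [0, 0, 0, 0, 0]]'|grep -E 'pos|force:'; python3 -m creep '[[0, 0.04, 0, 0, 0], [0, 0, 0, 0, 0]]'|grep -E 'pos|force:'; python3 -m creep '[[0, 0.04, 0, 0, 0], [0, 0, 0, 0, 0]]'|grep -E 'pos|force:'
```

```text
position: [0.5998, -0.0518, 0.075]
force: [-4.3, -6.0, 7.7]
gripper_force: 4.8
position: [0.6, -0.0499, 0.075]
force: [-5.6, -5.7, 6.8]
gripper_force: 4.8
position: [0.6002, -0.0478, 0.075]
force: [-5.7, -6.6, 7.2]
gripper_force: 4.9
```

To row units: 0.002 m is 0.04.

```bash
python3 -m creep '[[0, 0.04, 0, 0, 0], [0, 0, 0, 0, 0]]'|grep -E 'pos|force:'; python3 -m creep '[[0, 0.04, 0, 0, 0], [0, 0, 0, 0, 0]]'|grep -E 'pos|force:'; python3 -m creep '[[0, 0.03, 0, 0, 0], [0, 0, 0, 0, 0]]'|grep -E 'pos|force:'
python3 - <<'E'
from h import *
a=cams.get_image("scene")["image"];b=cams.get_image("top")["image"]
o=np.vstack([cv2.resize(a[225:295,240:368],(550,300),interpolation=2),cv2.resize(b[145:210,180:299],(550,300),interpolation=2)])
cv2.imwrite("pics/m7.png",o)
E
```

```text
position: [0.6005, -0.0459, 0.075]
force: [-6.2, -6.3, 7.8]
gripper_force: 4.9
position: [0.6007, -0.0439, 0.075]
force: [-5.5, -5.1, 6.8]
gripper_force: 4.9
position: [0.6009, -0.0425, 0.075]
force: [-5.5, -5.4, 7.1]
gripper_force: 5.0
```

View pics/m7.png

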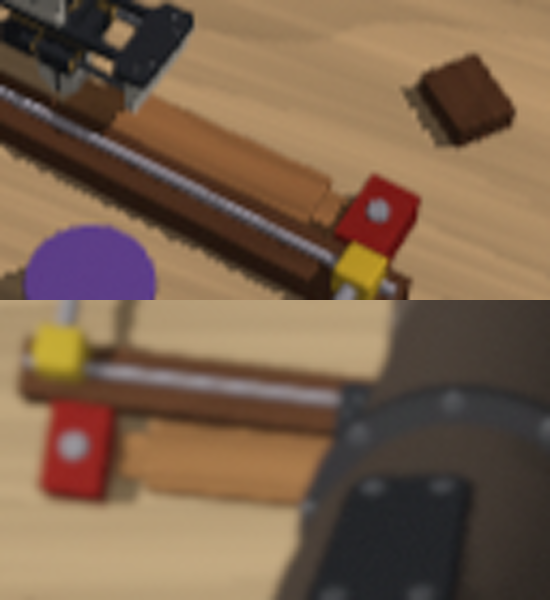

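Left tip at top-panel px (122,452), red stop's edge at (112,450): only a few mm remain.

To row units: 0.002 m is 0.04.

```bash
python3 -m creep '[[0, 0.04, 0, 0, 0], [0, 0, 0, 0, 0]]'|grep -E 'pos|force:'; python3 -m creep '[[0, 0.04, 0, 0, 0], [0, 0, 0, 0, 0]]'|grep -E 'pos|force:'; python3 -m creep '[[0, 0.03, 0, 0, 0], [0, 0, 0, 0, 0]]'|grep -E 'pos|force:'; python3 -m creep '[[0, 0.03, 0, 0, 0], [0, 0, 0, 0, 0]]'|grep -E 'pos|force:'
```

```text
position: [0.6011, -0.0404, 0.075]
force: [-5.4, -7.4, 7.7]
gripper_force: 4.9
position: [0.6014, -0.0385, 0.075]
force: [-4.6, -6.2, 8.4]
gripper_force: 5.0
position: [0.6014, -0.0383, 0.075]
force: [-6.5, -9.3, 6.9]
gripper_force: 6.3
position: [0.6014, -0.038, 0.075]
force: [-6.2, -13.3, 8.8]
gripper_force: 7.6
```

Contact with the stop: position is held while the force rises. I hold, retreat along the fence, lift clear and look.

To row units: -0.05 m is -1, 0.05 m is 1.

```bash
python3 -m creep '[[0, 0, 0, 0, 0], [0, 0, 0, 0, 0], [0, 0, 0, 0, 0], [0.02, -0.12, 0, 0, 0], [0, -0.4, 0, 0, 0], [0, -0.4, 0, 0, 0], [0, 0, -1, 0, 0], [1, 0, 0, 0, 0], [1, 0, 0, 0, 0], [1, 0, 0, 0, 0]]'; python3 -m creep '[[1, 0, 0, 0, 0], [0.6, 0, 0, 0, 0], [0, -0.6, 0, 0, 0]]' |grep pos
python3 - <<'E'
from h import *
a=cams.get_image("scene")["image"];b=cams.get_image("top")["image"]
cv2.imwrite("pics/t8.png",b)
o=np.vstack([cv2.resize(a[220:295,230:368],(550,300),interpolation=2),cv2.resize(b[145:210,180:299],(550,300),interpolation=2)])
cv2.imwrite("pics/m8.png",o)
E
```

```text
clock: 16.05
position: [0.4461, -0.0603, 0.1252]
ee_rot: [0.193, 3.135, 0.001]
force: [-0.6, 0.3, -0.5]
width: 0.003
gripper_force: 0.0
position: [0.3601, -0.0774, 0.1247]
```

View pics/m8.png

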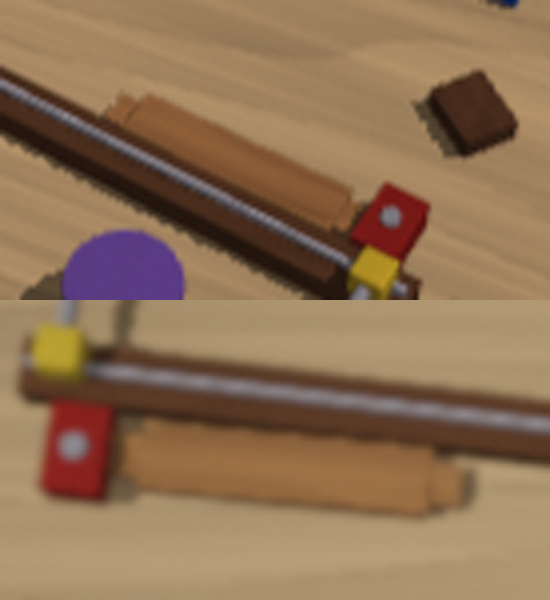

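The rail's end is at the stop, but its near edge (slope ≈0.09) looks slightly less steep than the fence (≈0.12). I'm measuring this by comparison with the fence edge.

```bash
cat > fit.py <<'E'
from h import *
import sys
np.set_printoptions(precision=4,suppress=True)
p=cams.get_image("top");im=p["image"] if len(sys.argv)<2 else cv2.imread(sys.argv[1])
s=cv2.cvtColor(cv2.GaussianBlur(im,(3,3),0),cv2.COLOR_BGR2HSV)[...,1].astype(np.float32)
m=(s[145:225,205:300]>118).astype(np.uint8)
g=cv2.GaussianBlur(im,(3,3),0)[...,2].astype(np.float32)
def fit(f,us,lo,hi,z,sg):
    pts=[]
    for u in us:
        v0=(118+(2*(u-70)-250)*45/360)/2+100
        vs=np.arange(v0+lo,v0+hi,.2).astype(np.float32)
        a=cv2.remap(f,np.full((1,len(vs)),u,np.float32),vs[None],1)[0]
        k=np.argmax(sg*np.diff(a));pts.append((u,vs[k]))
    w=ray(p,pts,z)[:,:2]
    for _ in range(4):
        c=np.polyfit(w[:,1],w[:,0],1);r=w[:,0]-np.polyval(c,w[:,1]);w=w[abs(r)<max(.0015,1.5*r.std())]
    return c,len(w),r.std()
us=range(214,268,2) if len(sys.argv)<3 else range(*map(int,sys.argv[2].split(",")))
print("rail near (sat)",fit(s,us,14,30,.011,-1))
print("rail near (red)",fit(g,us,14,30,.011,1))
print("fence far",fit(g,range(215,340,2),-12,2,.03,-1))
E
python3 fit.py; python3 - <<'E'
E
python3 fit.py pics/t4.png 264,312,2
```

```text
rail near (sat) (array([0.095 , 0.5881]), 22, np.float64(0.0006620810156354878))
rail near (red) (array([0.0934, 0.5854]), 23, np.float64(0.0007151511866560784))
fence far (array([0.1251, 0.6718]), 56, np.float64(0.0006187754575282304))
rail near (sat) (array([0.1929, 0.588 ]), 14, np.float64(0.0010307222148454248))
rail near (red) (array([0.1249, 0.6153]), 20, np.float64(0.00022158728581018225))
fence far (array([0.1248, 0.6718]), 55, np.float64(0.0006144706376375247))
```

The rail lies about 0.03 rad off, with its leading end a few mm from the fence. I'll press its long side again with the open fingers near the middle.

```bash
python3 -m creep '[[0, 0.9, 0, 0, 1], [0, 0.9, 0, 0, 1], [0, 0.9, 0, 0, 1], [0, 0.9, 0, 0, 1], [0, 0.5, 0, 0, 1], [-0.8, 0, 0, 0, 1], [-0.8, 0, 0, 0, 1], [-0.8, 0, 0, 0, 1], [-0.7, 0, 0, 0, 1], [0, 0, 0, 0, 1]]'
python3 -m creep '[[0, 0, 0, 0, 1], [0, 0, 0, 0, 1], [0, 0, 0, 0, 1]]'
python3 - <<'E'
from h import *
u=np.array([.122,.9926]);n=np.array([.9926,-.122])
s=readout.observe();P=s["position"][:2];print(s["clock"],P@u,P@n)
E
```

```text
clock: 17.55
position: [0.5485, 0.1034, 0.1251]
ee_rot: [0.196, 3.131, 0.001]
force: [0.3, -0.2, 0.5]
width: 0.826
gripper_force: 0.0
clock: 17.85
position: [0.5425, 0.1037, 0.1251]
ee_rot: [-0.193, -3.134, -0.0]
force: [0.4, 0.5, 1.0]
width: 0.994
gripper_force: 0.0
17.85 0.16907937227220635 0.5258779444328705
```

```bash
python3 -m creep '[[0, 0, 0.5, 0, 1], [0, 0, 0.5, 0, 1], [0, 0, 0, 0, 1], [-0.2, 0, 0, 0, 1], [-0.2, 0, 0, 0, 1], [-0.16, 0, 0, 0, 1], [-0.12, 0, 0, 0, 1], [-0.08, 0, 0, 0, 1], [-0.06, 0, 0, 0, 1], [0, 0, 0, 0, 1]]'; python3 -m creep '[[-0.04, 0, 0, 0, 1], [-0.04, 0, 0, 0, 1], [0, 0, 0, 0, 1]]'|grep -E 'pos|force:'; python3 -m creep '[[-0.03, 0, 0, 0, 1], [0, 0, 0, 0, 1]]'|grep -E 'pos|force:'
```

```text
clock: 18.85
position: [0.5847, 0.0977, 0.0752]
ee_rot: [0.195, 3.135, 0.0]
force: [0.3, 0.2, -0.6]
width: 1.004
gripper_force: 0.0
position: [0.5886, 0.0973, 0.0752]
force: [0.6, -0.2, 0.1]
gripper_force: 0.0
position: [0.5891, 0.0972, 0.0751]
force: [-4.3, 0.6, 2.8]
gripper_force: 2.3
```

To row units: -0.0015 m is -0.03.

```bash
python3 -m creep '[[-0.03, 0, 0, 0, 1], [0, 0, 0, 0, 1]]'|grep -E 'pos|force:'; python3 -m creep '[[-0.03, 0.04, 0, 0, 1], [0, 0.04, 0, 0, 1], [0, 0, 0, 0, 1], [0, 0, 0, 0, 1]]'|grep -E 'pos|force:'; python3 fit.py
```

```text
position: [0.5892, 0.0972, 0.0748]
force: [-10.2, 0.3, 6.9]
gripper_force: 4.5
position: [0.5897, 0.0993, 0.074]
force: [-11.2, -3.8, 3.7]
gripper_force: 5.5
rail near (sat) (array([0.443 , 0.5658]), 16, np.float64(0.009708011725745327))
rail near (red) (array([0.3857, 0.5702]), 20, np.float64(0.007435980111499302))
fence far (array([0.1626, 0.6783]), 51, np.float64(0.005490627468997795))
```

To row units: 0.05 m is 1, 0.04 m is 0.8.

```bash
python3 -m creep '[[0, 0, 0, 0, 1], [0.1, 0, 0, 0, 1], [0.4, 0, 0, 0, 1], [0.6, 0, -0.2, 0, 1], [0.6, 0, -0.6, 0, 1], [0.8, -0.4, -0.4, 0, 1], [1, -0.4, 0, 0, 1], [0.8, -0.4, 0, 0, 1], [0.4, -0.4, 0, 0, 1], [0, 0, 0, 0, 1]]'|grep -E 'clock|pos|force:'; python3 fit.py
python3 - <<'E'
from h import *
a=cams.get_image("scene")["image"];b=cams.get_image("top")["image"]
o=np.vstack([cv2.resize(a[245:295,280:368],(528,300),interpolation=2),cv2.resize(b[155:205,185:273],(528,300),interpolation=2)])
cv2.imwrite("pics/m9.png",o)
E
```

```text
clock: 21.0
position: [0.3507, 0.0496, 0.1353]
force: [0.5, 0.3, -0.7]
gripper_force: 0.0
rail near (sat) (array([0.1252, 0.5879]), 20, np.float64(0.0008497285732051666))
rail near (red) (array([0.1256, 0.5848]), 22, np.float64(0.0008627297487028525))
fence far (array([0.1253, 0.6718]), 57, np.float64(0.0006216621333898935))
```

View pics/m9.png

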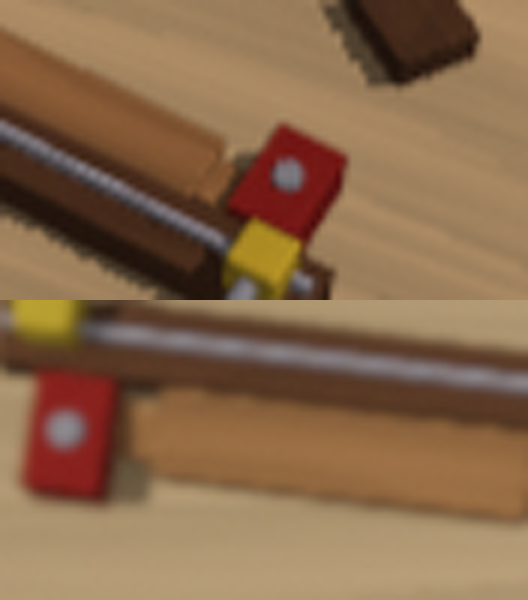

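The top view now gives the rail and fence parallel (0.1256 vs 0.1253), and the tenon reaches the stop at top-panel px (120,430), in its shadow. I check that the rail did not shift along the fence since it butted, using its right tip.

```bash
python3 - <<'E'
from h import *
np.set_printoptions(precision=2,suppress=True)
u=np.array([.122,.9926]);n=np.array([.9926,-.122])
b=cams.get_image("top");a=cams.get_image("scene");cv2.imwrite("pics/t10.png",b["image"])
for nm,im in(("t8",cv2.imread("pics/t8.png")),("now",b["image"])):
    g=cv2.cvtColor(im,cv2.COLOR_BGR2HSV)[...,1].astype(np.float32)
    for nn in(.598,.604):
        for lab,rng,z in(("tip",(.03,.075),.0175),("should",(.06,.1),.022)):
            us=np.arange(*rng,.0005);X=np.c_[us[:,None]*u+nn*n,np.full(len(us),z)]
            q=proj(b,X).astype(np.float32);v=cv2.remap(g,q[:,:1],q[:,1:],1)[:,0]
            v=np.convolve(v,np.ones(7)/7,'valid');t=(v.min()+v.max())/2
            print(nm,nn,lab,us[3+np.argmax(v>t)]*1000, v[::8])
E
```

```text
t8 0.598 tip 44.500000000000014 [ 89.26  92.34  97.66 112.17 131.5  141.7  143.95 144.19 143.85 144.63
 143.45]
t8 0.598 should 61.5 [144.58 144.23 144.19 142.84 141.84 141.54 142.27 142.62 143.34 142.71]
t8 0.604 tip 45.000000000000014 [ 89.34  94.6   98.75 109.8  131.83 141.33 143.03 143.13 143.63 144.18
 142.63]
t8 0.604 should 61.5 [142.92 144.21 144.25 141.6  141.37 140.98 140.7  140.59 141.98 140.88]
now 0.598 tip 45.000000000000014 [ 90.02  93.94  99.33 112.5  132.05 142.23 143.89 143.76 144.97 145.98
 143.87]
now 0.598 should 61.5 [143.46 145.27 144.66 143.11 142.42 141.71 142.07 142.6  141.22 141.66]
now 0.604 tip 44.500000000000014 [ 90.64  92.96  98.   114.15 134.92 141.23 142.53 143.02 143.24 143.51
 142.93]
now 0.604 should 61.5 [143.   143.72 143.64 142.13 141.53 141.21 142.13 142.55 141.2  140.71]
```

The tip is unchanged within 0.5 mm, and the left tip at u ≈ 0.275 m matches the stop face. The robot is clear, so I hand in.

```bash
python3 -m creep '[[0, 0, 0, 0, 1], [0, 0, 0, 0, 1], [0, 0, 0, 0, 1]]'|head -3; python3 -c "
from cell import workorder;print(workorder.sign_off())"
```

```text
clock: 21.55
position: [0.3543, 0.0515, 0.1351]
ee_rot: [-0.194, -3.136, 0.0]
the job is handed in; nothing more can be done
None
```

I handed the job in at about 21.6 s, with no verdict returned: by the last images the rail lies flush with the fence (under 0.001 rad off), its end is against the red stop, and the robot is clear; it had swung about 0.03 rad during the end push, so I pressed its side flush again.

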